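Snap the lid shut on a box of cups at the flea-market stall

TASK

The snap-fit lid of the clear box of cups is not closed properly: the four sections of its rim still stand up. With the fingertips, press down the rim section by section until all four sides have clicked flat and stay shut. Do not pick up the box or shove it away from its place, leave the other wares where they stand, and finish clear of everything.

Things in the scene. Friction and masses are not known exactly. Their poses are not given: they have to be found in the camera images.
- box: Clear plastic box with a white snap-fit lid, loose on the table, 183 x 143 mm over the lid, about 0.9 kg with the cups inside. Origin: centre of the underside; z up, x along the long dimension, within 0.7 rad of straight ahead of the robot. Middle lid panel (110 x 70 mm) fixed, top 78 mm up; round it four hinged rim sections, one per side; an open one slopes up outwards, edge 13 mm above the panel.
- rim_near (a joint): rim section on the box's -x (short) side, 140 mm long, 35 mm wide, hinged at its inner edge: 0 rad = sprung up, 0.38 = flat, shut. Over-centre spring: pressed at its ribs it resists with about 12 N at first, then less, and past half way snaps flat and stays; released earlier it springs up. Starts open.
- rim_near_ribs (a point): where to press: centre of three small grey ribs on the upper face of the rim section on the box's -x (short) side, midway along it, 26 mm out from its hinge and 9.5 mm in from its outer edge. Moves with the section: about 88 mm above the table when open, 78 mm (level with the lid panel) when shut.
- rim_far (a joint): rim section on the box's +x (short) side, 140 mm long, 35 mm wide, hinged at its inner edge: 0 rad = sprung up, 0.38 = flat, shut. Over-centre spring: pressed at its ribs it resists with about 12 N at first, then less, and past half way snaps flat and stays; released earlier it springs up. Starts open.
- rim_far_ribs (a point): where to press: centre of three small grey ribs on the upper face of the rim section on the box's +x (short) side, midway along it, 26 mm out from its hinge and 9.5 mm in from its outer edge. Moves with the section: about 88 mm above the table when open, 78 mm (level with the lid panel) when shut.
- rim_left (a joint): rim section on the box's +y (long) side, 110 mm long, 35 mm wide, hinged at its inner edge: 0 rad = sprung up, 0.38 = flat, shut. Over-centre spring: pressed at its ribs it resists with about 12 N at first, then less, and past half way snaps flat and stays; released earlier it springs up. Starts open.
- rim_left_ribs (a point): where to press: centre of three small grey ribs on the upper face of the rim section on the box's +y (long) side, midway along it, 26 mm out from its hinge and 9.5 mm in from its outer edge. Moves with the section: about 88 mm above the table when open, 78 mm (level with the lid panel) when shut.
- rim_right (a joint): rim section on the box's -y (long) side, 110 mm long, 35 mm wide, hinged at its inner edge: 0 rad = sprung up, 0.38 = flat, shut. Over-centre spring: pressed at its ribs it resists with about 12 N at first, then less, and past half way snaps flat and stays; released earlier it springs up. Starts open.
- rim_right_ribs (a point): where to press: centre of three small grey ribs on the upper face of the rim section on the box's -y (long) side, midway along it, 26 mm out from its hinge and 9.5 mm in from its outer edge. Moves with the section: about 88 mm above the table when open, 78 mm (level with the lid panel) when shut.
- cup: white ceramic cup, 64 mm across, 65 mm high, open top; origin centre of the underside; a bystander
- flask: blue ceramic flask with a narrow neck, 68 mm across, 108 mm high; origin centre of the underside; a bystander
- casket: small closed wooden box, 80 x 60 mm, 52 mm high; origin centre of the underside; a bystander
Mind the look-alikes: they are no part of the job. What is meant by the box is not brown, purple or yellow, and is the smaller of those in its own colour.

How it is judged (in metres and radians):
At the end, for the whole second after the job is handed in: All four rim sections are shut (each joint above 0.33 rad of 0.38) and stay so; the box stands level and at rest within 40 mm of where it began; cup, flask and casket stand upright within 30 mm of where they began (value of joint each of rim_near, rim_far, rim_left, rim_right above 0.33 rad and distance of box from where it was at the start of the episode below 0.04 m and angle between box's own z axis and vertical below 0.1 rad and linear speed of box below 0.02 m/s and distance of each of cup, flask, casket from where it was at the start of the episode below 0.03 m and angle between each of cup, flask, casket's own z axis and vertical below 0.2 rad); the robot touches nothing.
It fails at once if the box is lifted or tipped (underside origin over 15 mm up, or tilted over 0.2 rad) (height (world z) of box above 0.015 m or angle between box's own z axis and vertical above 0.2 rad).
It fails at once if the box is shoved more than 40 mm from its place (distance of box from where it was at the start of the episode above 0.04 m).
It fails at once if the cup is lifted, moved more than 30 mm or tipped over 0.4 rad (distance of cup from where it was at the start of the episode above 0.03 m or angle between cup's own z axis and vertical above 0.4 rad).
It fails at once if the flask is lifted, moved more than 30 mm or tipped over 0.4 rad (distance of flask from where it was at the start of the episode above 0.03 m or angle between flask's own z axis and vertical above 0.4 rad).
It fails at once if the casket is lifted, moved more than 30 mm or tipped over 0.4 rad (distance of casket from where it was at the start of the episode above 0.03 m or angle between casket's own z axis and vertical above 0.4 rad).
It also fails if it takes over 48 s, if anything falls off the work surface, if the arm or the gripper's body presses on something with over 40 N, if the wrist force passes 120 N, or if a joint passes its speed limit or range.

ROBOT

A 7-joint arm with a two-finger parallel gripper is mounted at the origin on the work surface. World frame = base frame: x ahead of the robot, y to its left, z up, the work surface at z = 0. Lengths are in mm, angles in rad, forces in N, time in s.
With the tool pointing down it reaches from about 400 to 925 mm from the base axis. Payload 5.6 kg.
Tool frame: the origin (TCP) lies at the very end of the fingers, on their centre line; the grasp point (between the pads) lies 19 mm behind it; x points along the fingers, y is the direction in which the jaws open and shut, and the axes are right-handed (so a half turn about x gives the same grasp; the last joint's range is limited). The gripper opens to 85 mm and grips with 20 to 120 N. Pads are 22 mm wide; open, the fingers measure 114 mm over their backs; the gripper's body (76 mm by 85 mm) begins 54 mm behind the grasp point. The pads swing forward as they close: fully open they stand 13 mm farther back than shut.
Start: joints at [-1.326, 0.468, -0.012, 1.603, 0.006, 1.071, -0.056], TCP at [184.539, 623.261, 231.29] pointing down, gripper open.
Joint ranges: [-2.53, 2.53], [-0.31, 2.02], [-1.57, 1.55], [0.28, 2.44], [-1.29, 4.43], [0.15, 1.84], [-2.92, 2.92]. Speed limits (rad/s): [2.57, 2.57, 3.14, 3.14, 3.14, 3.14, 3.14].

INTERFACE

Orientations are given as a rotation vector (axis times angle).
In Python, from workcell import robot gives the robot as it stands.
- The arm moves only by the tool carry_out, never from a script. Its argument "series" is a list of rows, each a list of 3 entries, a list of its own where there are three numbers: the turn, a rotation vector about the tool's x, y, z scaled (see below), then the shift along the tool's x, y, z scaled (see below), then the opening, from -1 (shut) to 1 (fully open), so that 0 is half open. In form: [[[ax, ay, az], [dx, dy, dz], hand], ...]. A call has 1 to 20 rows; each row shifts and turns the commanded pose from where the row before left it, along the tool's axes as they then stand; what a row does not reach is not made up. The controller multiplies each number of a shift by 500 mm and each number of a turn by 45 degrees. A row lasts 1/8 s, in which the tool goes at most 62.5 mm and 10.7 degrees, less where a joint would pass 70% of its speed; a pose out of reach is approached as far as the arm can. A call with a number of a shift or a turn outside -1 to 1 is refused whole. A call with a gripper value outside its range is refused whole. The fingers move at their own pace and stop on an object; "grip_force" is the grip in N (left out, the last holds). Time passes only in rows, so rows that do not move let the fingers close. It gives the time, the measured TCP pose, the force and the opening at its end, in the units of the state.
- robot.observe(): the state, without advancing time (a new reading comes with each control period).
- robot.read_camera(name): name is "scene" or "top"; returns the picture (420x560x3 uint8, red, green, blue); there is no depth.
- robot.get_calibration(name): a dict with "fx", "fy", "cx", "cy" (pixels), "k1" (the pictures are not rectified: a ray, as slopes to the right and down, at radius r is drawn at 1 + k1 r^2 times it, then the intrinsics apply), "extrinsics" (4x4, takes a point from world to camera coordinates). Camera axes: x right, y up, looking along -z (the intrinsics and any distortion apply to the point x, -y, -z); pixel columns grow to the right and rows downward; lengths in mm; the calibration is good to about 2 mm. A picture is of the moment at which its call begins. get_calibration takes no time and is no camera call.
- robot.job_done(): hands the job in, once; it reports no verdict.
The state is a dict: "time": time; "joint_pos": joint angles; "qvel": joint speeds; "joint_efforts": joint torques, N m; "tool_pos": TCP position; "ee_rot": TCP orientation; "ft_force": force on the tool from outside, world axes, zero at the start; "moment": the same for the moment, N m; "gripper_width": finger opening in mm.
Only numpy, scipy, OpenCV 4.12 (cv2) and the standard library are available. Lean on these libraries where they do the work, as an engineer would, in place of code of your own. Each camera call takes 0.05 s, during which the arm holds its last target.

## Working session

There is one attempt and no reset: what is moved stays moved. The work goes in short steps, Python scripts to look and compute and a tool call to move; the robot and the scene stay as the last step left them, time stands still between calls to the robot, and variables do not carry over. Pictures are saved under pics/ and viewed, and the job is handed in when it is done.

Besides the shell and the picture viewer there is one more tool, called after "Emit:" as a command line: name --argument value ..., lists and objects as JSON in quotes. carry_out: Moves the arm, as the interface text tells. Shifts and turns lie within -1 to 1; 1 stands for 500 mm of shift or 45 degrees of turn. Its arguments: {"type":"object","properties":{"series":{"type":"array","items":{"type":"array"}},"grip_force":{"type":"number"}},"required":["series"]}

```bash
ls; mkdir -p pics; python3 - <<'E'
from workcell import robot
import cv2
for n in("scene","top"):
    im=robot.read_camera(n); cv2.imwrite(f"pics/{n}0.png",cv2.cvtColor(im,cv2.COLOR_RGB2BGR)); print(robot.get_calibration(n))
s=robot.observe();print(s)
E
```

```text
pics
{'fx': 481.3000872994656, 'fy': 481.3000872994656, 'cx': 280.3301624892233, 'cy': 214.20988995362305, 'k1': -0.13406268092696608, 'extrinsics': array([[-8.22634074e-01,  5.68496214e-01, -9.23225380e-03,
         4.90497495e+02],
       [-4.04960534e-01, -5.74439929e-01,  7.11354858e-01,
         9.17272773e+01],
       [ 3.99099168e-01,  5.88923443e-01,  7.02772390e-01,
        -1.46242791e+03],
       [ 0.00000000e+00,  0.00000000e+00,  0.00000000e+00,
         1.00000000e+00]])}
{'fx': 398.33016094553557, 'fy': 398.33016094553557, 'cx': 276.51555009308856, 'cy': 209.46421374444745, 'k1': -0.09678142103104019, 'extrinsics': array([[ 8.31108593e-03, -9.99949947e-01,  5.57035067e-03,
        -9.81040307e+01],
       [ 9.91890536e-01,  8.95034206e-03,  1.26779559e-01,
        -5.28519622e+02],
       [-1.26823070e-01,  4.47150230e-03,  9.91915276e-01,
        -1.20567014e+03],
       [ 0.00000000e+00,  0.00000000e+00,  0.00000000e+00,
         1.00000000e+00]])}
{'time': 0.1, 'joint_pos': array([-1.32603529,  0.46832345, -0.011597  ,  1.60356358,  0.00598675,
        1.0713865 , -0.05627038]), 'qvel': array([-0.00078143, -0.00206613,  0.00040339, -0.00355075,  0.00011951,
       -0.000933  ,  0.0006091 ]), 'joint_efforts': array([ 1.59826075e-03, -5.33524489e+01,  2.17789173e-02, -2.51966786e+01,
        1.15188697e-02,  4.30600063e-03,  4.77170158e-05]), 'tool_pos': array([184.39099312, 622.75860561, 230.39802297]), 'ee_rot': array([ 0.22461342,  1.5590935 , -0.22719904]), 'ft_force': array([-0.12133309,  0.13615958, -0.21250043]), 'moment': array([-0.03502797, -0.0217323 , -0.03990497]), 'gripper_width': 85.1424614871057}
```

View pics/scene0.png

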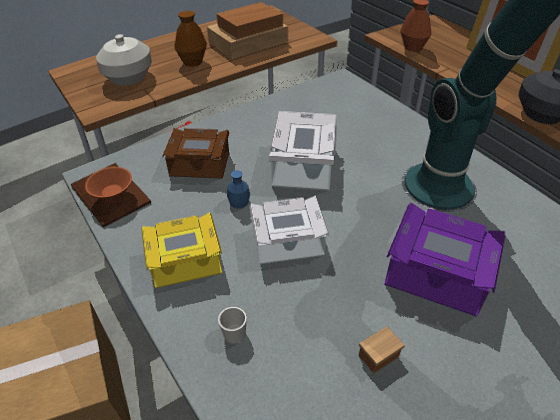

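View pics/top0.png

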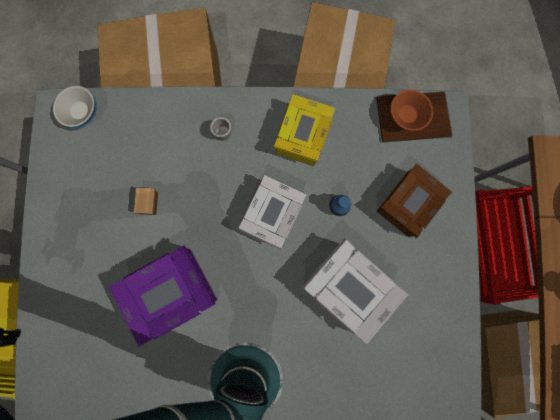

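The target is the smaller white box, at about (273,211) in the top view. The flask is to its right at (340,205), with the yellow box above it and the large white box below right. Next I'll zoom in on it.

```bash
python3 - <<'E'
import cv2,numpy as np
t=cv2.imread("pics/top0.png")[165:260,225:360]; s=cv2.imread("pics/scene0.png")[185:275,240:340]
a=cv2.resize(t,None,fx=5.5,fy=5.5,interpolation=cv2.INTER_CUBIC);b=cv2.resize(s,None,fx=6,fy=6,interpolation=cv2.INTER_CUBIC)
cv2.imwrite("pics/tc.png",a);cv2.imwrite("pics/sc.png",b)
E
```

```text
(no output)
```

View pics/tc.png

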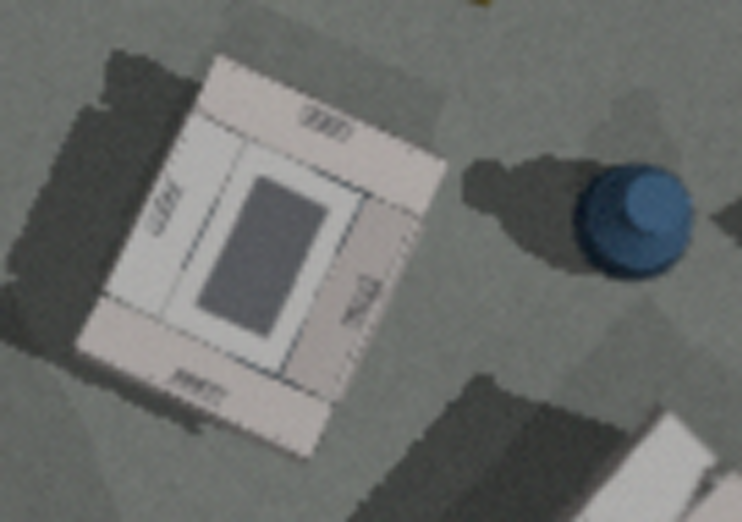

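View pics/sc.png

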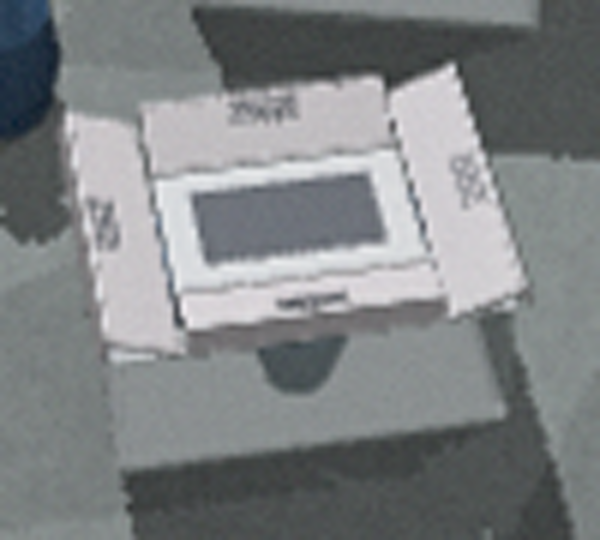

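The ribs show in both crops. In the top crop, far is (326,122), left (165,208), right (363,302) and near (200,382). In the scene crop, far is (103,222), left (312,300), right (265,108) and near (465,180). I'll triangulate these.

```bash
cat > h.py <<'E'
import numpy as np,cv2
from workcell import robot
def ray(n,u,v):
    c=robot.get_calibration(n);K=np.array([[c['fx'],0,c['cx']],[0,c['fy'],c['cy']],[0,0,1]])
    x,y=cv2.undistortPoints(np.array([[[u,v]]],float),K,np.array([c['k1'],0,0,0,0.]))[0,0]
    E=c['extrinsics'];R=E[:3,:3];d=R.T@np.array([x,-y,-1]);return -R.T@E[:3,3],d/np.linalg.norm(d)
def plane(n,u,v,z):
    o,d=ray(n,u,v);return o+d*(z-o[2])/d[2]
def tri(a,b):
    A=np.zeros((3,3));B=np.zeros(3)
    for o,d in(a,b):
        P=np.eye(3)-np.outer(d,d);A+=P;B+=P@o
    return np.linalg.solve(A,B)
E
python3 - <<'E'
from h import *
np.set_printoptions(precision=1,suppress=True)
T=dict(far=(326,122),left=(165,208),right=(363,302),near=(200,382));S=dict(far=(103,222),left=(312,300),right=(265,108),near=(465,180))
P={}
for k in T:
    t=[225+(T[k][0]+.5)/5.5-.5,165+(T[k][1]+.5)/5.5-.5];s=[240+(S[k][0]+.5)/6-.5,185+(S[k][1]+.5)/6-.5]
    P[k]=plane("top",*t,88);print(k,P[k],plane("scene",*s,88),tri(ray("top",*t),ray("scene",*s)))
d=P['far']-P['near'];e=P['left']-P['right'];print(np.linalg.norm(d),np.linalg.norm(e),np.arctan2(d[1],d[0]),np.arctan2(-e[0],e[1]),sum(P.values())/4)
print("flask",plane("top",340,205,60),plane("top",345,202,108))
print("yellow", plane("top",293,150,80),"casket",plane("top",145,200,50),"cup",plane("top",221,127,50))
from scipy.spatial.transform import Rotation as Ro
print(Ro.from_rotvec(robot.observe()['ee_rot']).as_matrix())
# yellow box/white big closest points
E
```

```text
far [ 591.2 -114.7   88. ] [ 589.8 -114.2   88. ] [ 590.5 -114.3   88.6]
left [543.1 -27.7  88. ] [543.3 -25.9  88. ] [542.9 -27.3  86.6]
right [ 492.8 -135.3   88. ] [ 492.6 -132.5   88. ] [ 492.2 -134.7   86.3]
near [448.9 -47.9  88. ] [447.9 -45.4  88. ] [448.  -47.1  86.9]
157.25833762279296 118.71702824200183 -0.43870071782920617 -0.43710147309368974 [519.  -81.4  88. ]
flask [ 541.5 -287.6   60. ] [ 543.8 -294.5  108. ]
yellow [ 707.4 -142.3   80. ] casket [553.3 315.6  50. ] cup [789.4  84.8  50. ]
[[-0.   0.3  1. ]
 [-0.   1.  -0.3]
 [-1.  -0.   0. ]]
```

The points fit the given sizes: spans are 157 × 119 mm (158 × 118 expected), triangulated heights are about 87 mm, and the yaw is -0.438 rad. I'll work out the moves next. The gripper first turns to line up with the box, then shuts and crosses at z≈230.

```bash
cat >> h.py <<'E'
from scipy.spatial.transform import Rotation as Ro
RIB=dict(left=(543,-27),far=(590.5,-114.5),right=(492.5,-134.5),near=(448.3,-47))
def to(p,turn=0):
    s=robot.observe();R=Ro.from_rotvec(s['ee_rot'])*Ro.from_rotvec([turn,0,0])
    d=R.inv().apply(np.array(p)-s['tool_pos']);return d/500
E
python3 - <<'E'
from h import *
R=Ro.from_rotvec(robot.observe()['ee_rot']).as_matrix();print(R.round(4))
z=np.arctan2(R[1,2],R[0,2]);t=(z+.4385);print(t,t/np.radians(45))
print(to((543,-27,230),t))
E
```

```text
[[-4.000e-04  2.839e-01  9.589e-01]
 [-1.600e-03  9.589e-01 -2.839e-01]
 [-1.000e+00 -1.600e-03  1.000e-04]]
0.1506928347889659 0.19186807636155404
[ 0.00262346 -0.87204869  1.2011126 ]
```

Emit:
carry_out --series '[[[0.192, 0, 0], [0, 0, 0], -1], [[0, 0, 0], [0, -0.062, 0.086], -1], [[0, 0, 0], [0, -0.062, 0.086], -1], [[0, 0, 0], [0, -0.062, 0.086], -1], [[0, 0, 0], [0, -0.062, 0.086], -1], [[0, 0, 0], [0, -0.062, 0.086], -1], [[0, 0, 0], [0, -0.062, 0.086], -1], [[0, 0, 0], [0, -0.062, 0.086], -1], [[0, 0, 0], [0, -0.062, 0.086], -1], [[0, 0, 0], [0, -0.062, 0.086], -1], [[0, 0, 0], [0, -0.062, 0.086], -1], [[0, 0, 0], [0, -0.062, 0.086], -1], [[0, 0, 0], [0, -0.062, 0.086], -1], [[0, 0, 0], [0, -0.062, 0.086], -1], [[0, 0, 0], [0, -0.062, 0.08], -1], [[0, 0, 0], [0, 0, 0], -1], [[0, 0, 0], [0, 0, 0], -1]]'

```text
time: 2.22
tool_pos: [542.0, -23.5, 230.8]
ee_rot: [0.344, 1.545, -0.344]
ft_force: [-0.1, 0.8, -0.9]
gripper_width: 0.0
```

```bash
python3 - <<'E'
from h import *
s=robot.observe();print(s['time'],s['tool_pos'],s['ft_force'],s['gripper_width'],Ro.from_rotvec(s['ee_rot']).as_matrix().round(3))
print(to((543,-27,100)))
for n in("scene","top"): cv2.imwrite(f"pics/{n}1.png",cv2.cvtColor(robot.read_camera(n),cv2.COLOR_RGB2BGR))
E
```

```text
2.225 [541.9518088  -23.51511171 230.76546223] [-0.08049479  0.81504625 -0.87808803] 0.002083670164302593 [[-0.001  0.425  0.905]
 [ 0.     0.905 -0.425]
 [-1.    -0.    -0.001]]
[ 0.26152496 -0.00538184  0.00520838]
```

View pics/scene1.png

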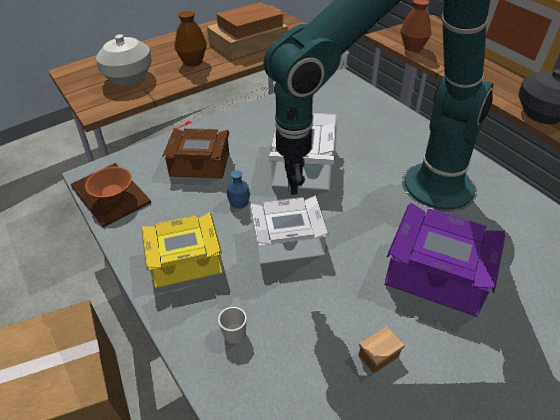

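The scene view shows the shut fingers above the box at about (293,190). I'll go down over the left ribs and press.

Emit:
carry_out --series '[[[0, 0, 0], [0.052, -0.005, 0.005], -1], [[0, 0, 0], [0.052, 0, 0], -1], [[0, 0, 0], [0.052, 0, 0], -1], [[0, 0, 0], [0.052, 0, 0], -1], [[0, 0, 0], [0.052, 0, 0], -1], [[0, 0, 0], [0.01, 0, 0], -1], [[0, 0, 0], [0.01, 0, 0], -1], [[0, 0, 0], [0, 0, 0], -1]]'

```text
time: 3.32
tool_pos: [544.1, -27.1, 91.9]
ee_rot: [0.344, 1.543, -0.343]
ft_force: [-0.2, 0.2, 0.8]
gripper_width: -0.1
```

Emit:
carry_out --series '[[[0, 0, 0], [0.008, 0, 0], -1], [[0, 0, 0], [0.008, 0, 0], -1], [[0, 0, 0], [0, 0, 0], -1]]'

```text
time: 3.7
tool_pos: [544.3, -27.2, 83.9]
ee_rot: [0.344, 1.542, -0.343]
ft_force: [0.9, -0.1, 1.4]
gripper_width: -0.1
```

Emit:
carry_out --series '[[[0, 0, 0], [0.006, 0, 0], -1], [[0, 0, 0], [0.006, 0, 0], -1], [[0, 0, 0], [0, 0, 0], -1]]'

```text
time: 4.08
tool_pos: [543.6, -27.7, 77.8]
ee_rot: [0.345, 1.544, -0.344]
ft_force: [-2.4, 0.6, 8.0]
gripper_width: -0.0
```

```bash
python3 - <<'E'
from h import *
s=robot.observe();print(s['time'],s['tool_pos'],s['ft_force'])
for n,(y,x) in dict(scene=(150,240),top=(165,225)).items():
    im=cv2.cvtColor(robot.read_camera(n),cv2.COLOR_RGB2BGR)[y:y+125,x:x+125]; cv2.imwrite(f"pics/{n}2.png",cv2.resize(im,None,fx=4.5,fy=4.5,interpolation=cv2.INTER_CUBIC))
E
```

```text
4.075 [543.58215258 -27.660477    77.81479999] [-2.3931896   0.63385344  7.9828664 ]
```

View pics/scene2.png

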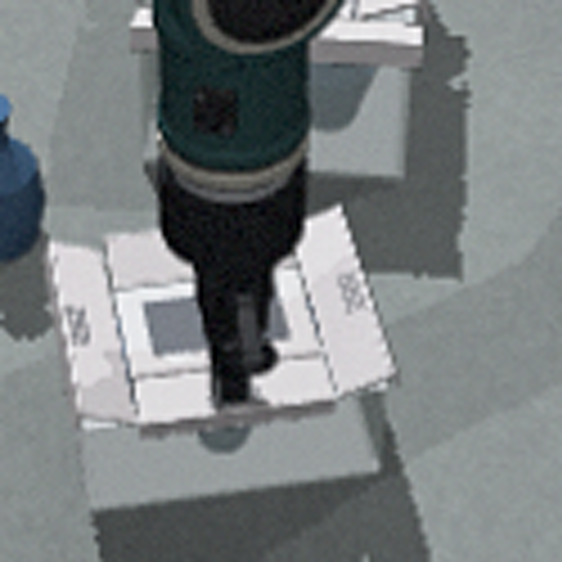

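In this view the fingertip is at the ribs at about (232,400), and the left section looks nearly flat. I'll press a little further, then lift and look.

Emit:
carry_out --series '[[[0, 0, 0], [0.006, 0, 0], -1], [[0, 0, 0], [0, 0, 0], -1]]'

```text
time: 4.42
tool_pos: [543.7, -27.6, 77.4]
ee_rot: [0.346, 1.544, -0.343]
ft_force: [-10.1, 0.7, 31.9]
gripper_width: 0.2
```

Emit:
carry_out --series '[[[0, 0, 0], [-0.036, 0, 0], -1], [[0, 0, 0], [-0.05, 0, 0], -1], [[0, 0, 0], [0, 0, 0], -1]]'

```text
time: 4.8
tool_pos: [544.9, -27.6, 118.8]
ee_rot: [0.345, 1.54, -0.343]
ft_force: [-0.2, 0.2, -0.7]
gripper_width: 0.1
```

```bash
cat >> h.py <<'E'
def snap(tag):
    ims=[]
    for n,(y,x) in dict(scene=(150,240),top=(165,225)).items():
        im=cv2.cvtColor(robot.read_camera(n),cv2.COLOR_RGB2BGR)[y:y+125,x:x+115]; ims.append(cv2.resize(im,None,fx=3.4,fy=3.4,interpolation=cv2.INTER_CUBIC))
    cv2.imwrite(f"pics/{tag}.png",np.hstack(ims))
E
python3 - <<'E'
from h import *
s=robot.observe();print(s['time'],s['tool_pos'],s['ft_force'])
snap("c3");z=s['tool_pos'][2];print(to((*RIB['far'],z)))
E
```

```text
4.8 [544.90143755 -27.56700119 118.81956249] [-0.24525542  0.19680283 -0.7060393 ]
[-0.00371446 -0.11779718  0.15926795]
```

View pics/c3.png

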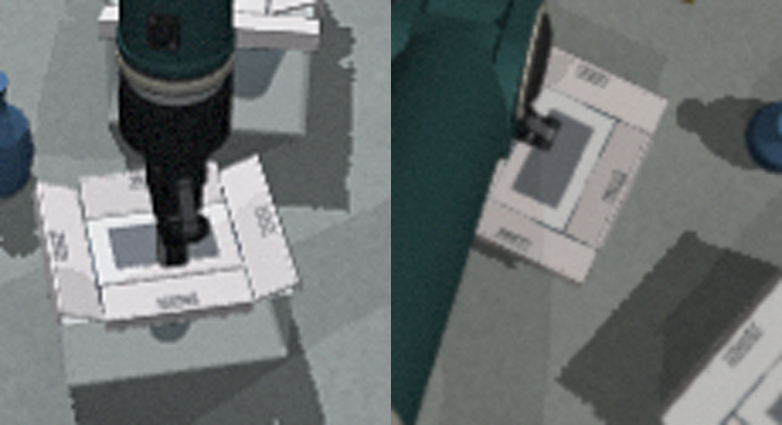

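The left section is now flat: its ribs at about (178,300) in the left half lie flush, well clear of the open position. Far section next.

Emit:
carry_out --series '[[[0, 0, 0], [0, -0.059, 0.08], -1], [[0, 0, 0], [0, -0.059, 0.08], -1], [[0, 0, 0], [0.025, 0, 0], -1], [[0, 0, 0], [0.025, 0, 0], -1], [[0, 0, 0], [0.01, 0, 0], -1], [[0, 0, 0], [0.01, 0, 0], -1], [[0, 0, 0], [0.008, 0, 0], -1], [[0, 0, 0], [0.004, 0, 0], -1], [[0, 0, 0], [0, 0, 0], -1]]'

```text
time: 6.02
tool_pos: [590.1, -113.0, 77.7]
ee_rot: [0.345, 1.546, -0.341]
ft_force: [-7.0, 3.0, 18.0]
gripper_width: 0.3
```

Emit:
carry_out --series '[[[0, 0, 0], [0.003, 0, 0], -1], [[0, 0, 0], [0, 0, 0], -1], [[0, 0, 0], [-0.04, 0, 0], -1], [[0, 0, 0], [-0.045, 0, 0], -1], [[0, 0, 0], [0, 0, 0], -1]]'

```text
time: 6.65
tool_pos: [592.0, -114.3, 118.7]
ee_rot: [0.344, 1.541, -0.343]
ft_force: [-0.5, 0.1, -0.5]
gripper_width: -0.2
```

```bash
python3 - <<'E'
from h import *
s=robot.observe();print(s['time'],s['tool_pos'],s['ft_force'])
snap("c4");z=s['tool_pos'][2];print(to((*RIB['right'],z)))
E
```

```text
6.65 [ 592.02827519 -114.26124915  118.66690863] [-0.54177719  0.05409033 -0.48572419]
[-0.00371443 -0.12023874 -0.16048702]
```

View pics/c4.png

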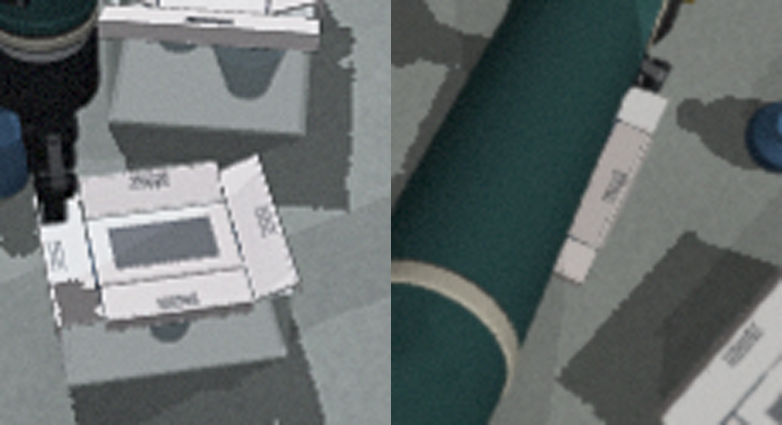

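The far section now lies flat (brighter face, ribs at about (57,255)) and the box hasn't moved. Right section next.

Emit:
carry_out --series '[[[0, 0, 0], [0, -0.06, -0.08], -1], [[0, 0, 0], [0, -0.06, -0.08], -1], [[0, 0, 0], [0.025, 0, 0], -1], [[0, 0, 0], [0.025, 0, 0], -1], [[0, 0, 0], [0.01, 0, 0], -1], [[0, 0, 0], [0.01, 0, 0], -1], [[0, 0, 0], [0.008, 0, 0], -1], [[0, 0, 0], [0.005, 0, 0], -1], [[0, 0, 0], [0.001, 0, 0], -1], [[0, 0, 0], [0, 0, 0], -1]]'

```text
time: 8.0
tool_pos: [493.9, -134.7, 77.4]
ee_rot: [0.345, 1.543, -0.342]
ft_force: [-8.8, 2.5, 28.2]
gripper_width: 0.1
```

Emit:
carry_out --series '[[[0, 0, 0], [0.002, 0, 0], -1], [[0, 0, 0], [0, 0, 0], -1], [[0, 0, 0], [-0.04, 0, 0], -1], [[0, 0, 0], [-0.045, 0, 0], -1], [[0, 0, 0], [0, 0, 0], -1]]'

```text
time: 8.62
tool_pos: [494.7, -135.0, 117.6]
ee_rot: [0.344, 1.54, -0.343]
ft_force: [-0.4, -0.8, 0.2]
gripper_width: -0.2
```

```bash
python3 - <<'E'
from h import *
s=robot.observe();print(s['time'],s['tool_pos'],s['ft_force'])
snap("c5");z=s['tool_pos'][2];print(to((*RIB['near'],z)))
E
```

```text
8.625 [ 494.6601383  -134.96396905  117.64810196] [-0.38183845 -0.75142355  0.21400032]
[-0.00303506  0.12074478 -0.15558732]
```

View pics/c5.png

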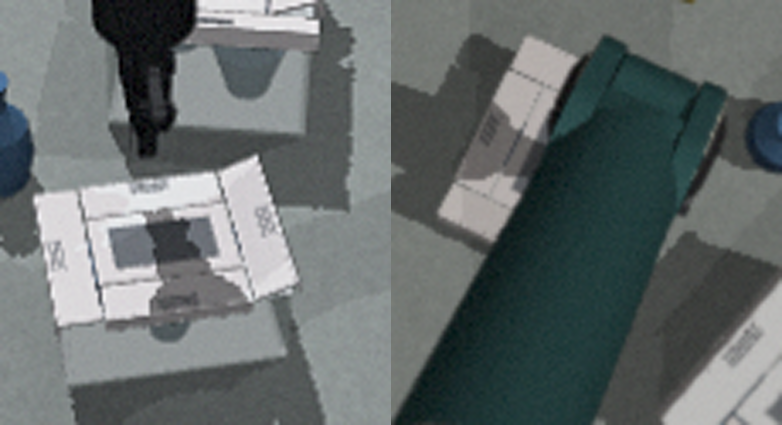

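The right section is flat too, with its ribs at about (150,187). Only the near one at about (265,222) still stands up, so I'll press that now.

Emit:
carry_out --series '[[[0, 0, 0], [0, 0.06, -0.078], -1], [[0, 0, 0], [0, 0.06, -0.078], -1], [[0, 0, 0], [0.025, 0, 0], -1], [[0, 0, 0], [0.025, 0, 0], -1], [[0, 0, 0], [0.01, 0, 0], -1], [[0, 0, 0], [0.01, 0, 0], -1], [[0, 0, 0], [0.006, 0, 0], -1], [[0, 0, 0], [0.004, 0, 0], -1], [[0, 0, 0], [0.001, 0, 0], -1], [[0, 0, 0], [0, 0, 0], -1]]'

```text
time: 9.98
tool_pos: [448.1, -48.9, 77.6]
ee_rot: [0.346, 1.543, -0.345]
ft_force: [-6.9, -0.6, 23.6]
gripper_width: -0.0
```

Emit:
carry_out --series '[[[0, 0, 0], [0.002, 0, 0], -1], [[0, 0, 0], [0, 0, 0], -1]]'

```text
time: 10.22
tool_pos: [448.2, -48.8, 77.4]
ee_rot: [0.346, 1.543, -0.345]
ft_force: [-10.3, -0.4, 36.0]
gripper_width: -0.0
```

Emit:
carry_out --series '[[[0, 0, 0], [-0.04, 0, 0], -1], [[0, 0, 0], [-0.06, 0, 0], -1], [[0, 0, 0], [-0.1, 0, 0], -1], [[0, 0, 0], [-0.1, 0.06, 0], -1], [[0, 0, 0], [0, 0.12, 0], -1], [[0, 0, 0], [0, 0.12, 0], -1], [[0, 0, 0], [0, 0.12, 0], -1], [[0, 0, 0], [0, 0.12, 0], -1], [[0, 0, 0], [0, 0, 0], -1], [[0, 0, 0], [0, 0, 0], -1]]'

```text
time: 11.48
tool_pos: [562.7, 195.5, 224.4]
ee_rot: [0.343, 1.544, -0.346]
ft_force: [0.4, 0.1, -0.5]
gripper_width: 0.3
```

```bash
python3 - <<'E'
from h import *
s=robot.observe();print(s['time'],s['tool_pos'],s['ft_force'])
for n in("scene","top"): cv2.imwrite(f"pics/{n}6.png",cv2.cvtColor(robot.read_camera(n),cv2.COLOR_RGB2BGR))
snap("c6")
E
```

```text
11.475 [562.6524233  195.48347806 224.38101772] [ 0.35806426  0.09306219 -0.52173267]
```

View pics/c6.png

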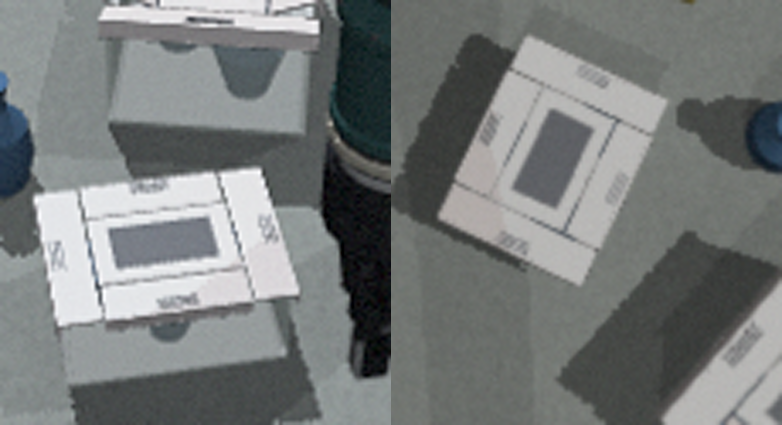

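View pics/scene6.png

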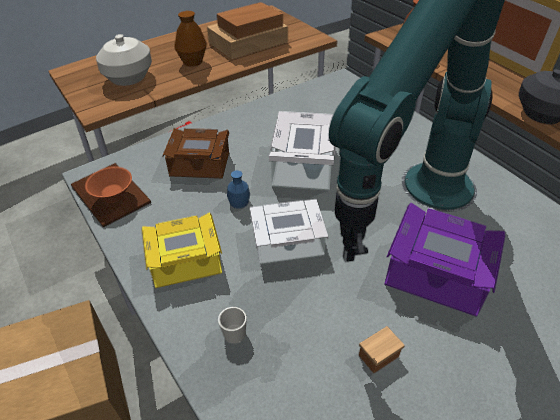

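View pics/top6.png

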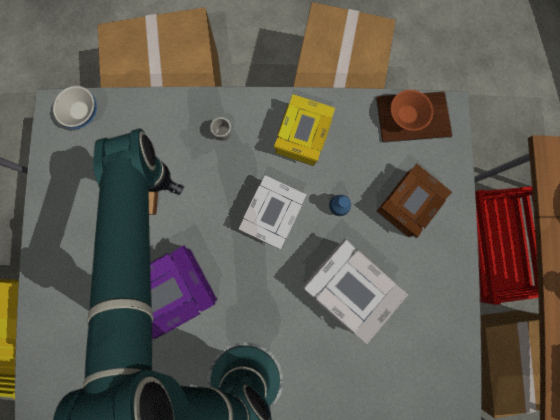

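All four sections look flat and evenly lit, the bystanders are where they were, and the arm is clear at z≈224. I'll check the rib heights by triangulation before handing in.

```bash
python3 - <<'E'
from h import *
S=dict(far=(57,255),left=(178,300),right=(150,187),near=(268,230));T=dict(far=(203,75),left=(99,129),right=(226,188),near=(123,243))
P={}
for k in S:
    P[k]=tri(ray("top",225+T[k][0]/3.4,165+T[k][1]/3.4),ray("scene",240+S[k][0]/3.4,150+S[k][1]/3.4));print(k,P[k].round(1))
print(sum(P.values())/4,np.linalg.norm(P['far']-P['near']),np.linalg.norm(P['left']-P['right']))
E
```

```text
far [ 591.3 -116.4   74.9]
left [542.6 -25.   75.1]
right [ 490.4 -137.3   74.6]
near [441.6 -47.2  71.8]
[516.45516772 -81.47243645  74.10498291] 164.91438729658591 123.76794421309991
```

```bash
python3 -c "
from workcell import robot
print(robot.job_done())"
```

```text
the job is handed in; nothing more can be done
None
```

I pressed all four rim sections of the small white box's lid flat with the shut fingertips, in the order left, far, right, near. Then I moved the arm clear and handed the job in at about 11.6 s. `job_done` gives no verdict, so the checks below are my own.

- **Rim sections:** after I let go, both views showed all four flat and level with the panel. The rib heights fell from about 87–88 mm to about 72–75 mm, roughly 3–6 mm below the nominal 78 mm. That offset comes from reading pixels off small crops and the 2 mm calibration, so it confirms "shut" but not the exact angle.
- **Rib spans:** they measured 165 × 124 mm, against about 162 × 122 mm expected when shut, so they agree within the same error.
- **Forces:** the highest wrist reading I saw along the vertical was 36 N, against the 120 N limit. I only had readings at the end of each move, so brief peaks in between were not seen. I also never saw the 12 N resistance before the snap.
- **Box and other wares:** the box centre moved by about 3 mm at most, which is within measurement error. The cup and flask look unmoved in the last pictures. The casket does too in the scene view, but the arm partly hid it in the top view.
- **Arm:** it ended at z ≈ 224 mm, touching nothing, with a wrist force of about 0.5 N.

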